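# Hang the large embroidery hoop on the hook inside the craft cabinet

### The arm

A 6-joint arm with a two-finger parallel gripper is mounted at the origin on the work surface. World frame = base frame: x ahead of the robot, y to its left, z up, the work surface at z = 0. Lengths are in m, angles in rad, forces in N, time in s.
With the tool pointing down it reaches from about 0.25 to 0.775 m from the base axis. Payload 4 kg.
Tool frame: the origin (TCP) lies midway between the tips of the shut fingers; the grasp point (between the pads) lies 19 mm behind it; z points along the fingers, y is the line along which they close (so a half turn about z gives the same grasp; the last joint's range is limited). The gripper opens to 94 mm and grips with 3 to 60 N. Pads are 16 mm wide; open, the fingers measure 119 mm over their backs; the gripper's body (75 mm by 177 mm) begins 78 mm behind the grasp point.
Start: joints at [-1.236, 0.087, 1.371, -0, 1.684, -0.103], TCP at [0.233, -0.498, 0.206] pointing down, gripper open.
Joint ranges: [-3.1, 3.1], [-0.76, 2.03], [0.27, 2.55], [-1.08, 4.22], [0.17, 2.65], [-2.57, 2.57]. Speed limits (rad/s): [2.79, 2.79, 3.14, 3.14, 3.14, 3.14].

### API

Orientations are given as [roll, pitch, yaw] about the fixed x, y, z axes, in that order (R = Rz(yaw) Ry(pitch) Rx(roll)).
In Python, from bench import get_obs, snapshot, close_job gives the robot as it stands. The module is installed in compiled form; this text tells all that it offers.
- The arm moves only by the tool drive_tool, never from a script. Its argument "commands" is a list of rows, each a list of 6 numbers: the shift along the tool's x, y, z in units of 0.04 m (1.0 is 0.04 m), then the turn, a rotation vector about the tool's x, y, z in units of 0.1 rad (1.0 is 0.1 rad). In form: [[dx, dy, dz, wx, wy, wz], ...]. A call has 1 to 20 rows; each row shifts and turns the commanded pose from where the row before left it, along the tool's axes as they then stand; what a row does not reach is not made up. A row lasts 1/8 s, in which the tool goes at most 62.5 mm and 10.7 degrees, less where a joint would pass 70% of its speed; a pose out of reach is approached as far as the arm can. A call with a number of a shift or a turn outside -1 to 1 is refused whole. A call with a gripper value outside its range is refused whole. "gripper" is the closure, from 0 (fully open) to 1 (shut), set as the call begins (left out, the last holds). The fingers move at their own pace and stop on an object; the grip force is fixed at half the most. Time passes only in rows, so rows that do not move let the fingers close. It gives the time, the measured TCP pose, the force, the opening and the grip force at its end, in the units of the state.
- get_obs(): the state, without advancing time (a new reading comes with each control period).
- snapshot(name): name is "side" or "top" or "wrist"; returns a dict with "image" (480x640x3 uint8, blue, green, red), "range_z" (480x640 float32, m along the optical axis (not along the pixel's ray), 0 where there is no reading), "fx", "fy", "cx", "cy" (pixels), "rvec" (rotation vector, rad) and "tvec" (3), from world to camera coordinates, as OpenCV has them. Camera axes: x right, y down, z forward; pixel columns grow to the right and rows downward; lengths in m; the calibration is good to about 2 mm. A picture is of the moment at which its call begins.
- close_job(): hands the job in; it is judged then, once.
The state is a dict: "time": time; "joint_positions": joint angles; "qvel": joint speeds; "joint_torque": joint torques, N m; "tool_pos": TCP position; "ee_rot": TCP orientation; "wrist_force": force on the tool from outside, world axes, zero at the start; "wrist_torque": the same for the moment, N m; "width": finger opening in m; "finger_force": force on a finger pad.
Only numpy, scipy, OpenCV 4.12 (cv2) and the standard library are available. Lean on these libraries where they do the work, as an engineer would, in place of code of your own. Each camera call takes 0.05 s, during which the arm holds its last target. There are 200 camera calls.

### The job

Take the large round embroidery hoop out of its stand, lower it through the opening in the roof of the small wooden cabinet and hang it by its rim on the hook inside, so that it hangs free and upright from the hook. Touch the cabinet neither with the hoop nor with the robot, and leave the small round hoop standing in its stand.

Things in the scene. Friction and masses are not known exactly. Their poses are not given: they have to be found in the camera images.
- hoop_center (a point): Centre of the large wooden hoop's ring: outside 110 mm, inside 94, 12 thick along x (ring axis). It stands upright in a slot 22 mm deep. On the ring is a clamp block 12 (x) x 18 (y) x 32 mm high: grip it along x, tips above the ring. From this point (z up): ring's top underside +47, top +55, block top +87, bottom -55 mm. 90 g. A small hoop and a square frame stand nearby, order varies.
- small_hoop_center (a point): Centre of the ring of the small wooden hoop, outside diameter 75 mm, of the same make with the same block, upright in its own stand. It stays there.
- cabinet: Fixed wooden cabinet 210 x 210 x 170 mm high; origin at the centre of its underside, z up. Roof: frame 15 mm thick around a centred opening 160 x 160 mm. Walls on the y sides and the -x side; +x side open below a cross rail (45 mm high, under the roof, inner face at x +89 mm) that carries the hook. Floor 8 mm thick.
- hook_rod (a point): Top of the hook's rod, where the ring is to rest: 45 mm below the roof's top, 10 mm to +x of the opening's centre. Fixed level steel rod, 8 mm thick, from the rail along -x (axes as the cabinet's). Its upturned tip is 18 to 30 mm towards -x, 11 mm higher than this point; behind it the rod is straight up to the rail, 79 mm to +x. Put the ring's top over the tip from the -x side, then down.
Not all that is in view belongs to the job. What is shaped like the part that bears small_hoop_center but blue or yellow is not meant.

How it is judged:
On the way:
1. the large hoop is brought over the roof opening (its centre above the roof, within 60 mm of the opening's centre both ways) (z of hoop_center in the frame of cabinet above 0.17 m and x of hoop_center in the frame of cabinet between -0.06 and 0.06 m and y of hoop_center in the frame of cabinet between -0.06 and 0.06 m), for 0.05 s.
At the end, for the whole second after the job is handed in: The large hoop hangs by its rim on the hook's rod, behind the upturned tip: its centre within 20 mm sideways of the rod and 37 to 57 mm below the rod's top, upright within 15 degrees, at rest, its weight on the hook; the small hoop stands upright in its stand (x of hoop_center in the frame of hook_rod between -0.024 and 0.076 m and y of hoop_center in the frame of hook_rod between -0.02 and 0.02 m and z of hoop_center in the frame of hook_rod between -0.057 and -0.037 m and angle between each of hoop_center, small_hoop_center's own z axis and vertical below 0.26 rad and linear speed of hoop below 0.03 m/s and contact force between hoop and hook above 0.3 N); the robot touches nothing.
It fails at once if the hoop, the fingers or the arm touches the cabinet (more than 1 N) (contact force between any of hoop, the fingers, the arm and cabinet above 1 N).
It fails at once if the small hoop is moved by more than 20 mm (distance of small_hoop_center from where it was at the start of the episode above 0.02 m).
It also fails if it takes over 45 s, if anything falls off the work surface, if the arm or the gripper's body presses on something with over 40 N, if the wrist force passes 120 N, or if a joint passes its speed limit or range.

## Working session

There is one attempt and no reset: what is moved stays moved. The work goes in short steps, Python scripts to look and compute and a tool call to move; the robot and the scene stay as the last step left them, time stands still between calls to the robot, and variables do not carry over. Pictures are saved under pics/ and viewed, at most 10 in all, crops included, and the job is handed in when it is done.

Besides the shell and the picture viewer there is one more tool, called after "Call:" as name([rows], argument=value, ...), one row to a line, values as JSON. drive_tool: Moves the arm, as the interface text tells. Its arguments: {"type":"object","properties":{"commands":{"type":"array"},"gripper":{"type":"number"}},"required":["commands"]}

```bash
mkdir -p pics; cat > h.py <<'E'
import numpy as np, cv2
from bench import get_obs, snapshot
def cloud(s):
    R=cv2.Rodrigues(np.array(s["rvec"],float))[0]; t=np.array(s["tvec"],float).ravel()
    z=s["range_z"]; v,u=np.mgrid[:480,:640]
    P=np.stack([(u-s["cx"])/s["fx"]*z,(v-s["cy"])/s["fy"]*z,z],-1)
    W=(P-t)@R; W[z==0]=np.nan
    return W
E
python3 - <<'E'
from h import *
for n in("top","side"):
    s=snapshot(n); cv2.imwrite(f"pics/{n}0.png",s["image"]); np.save(n+"0.npy",cloud(s))
print(get_obs())
E
```

```text
{'time': 0.1, 'joint_positions': array([-1.23611684e+00,  8.79043954e-02,  1.37206139e+00,  1.99760190e-06,
        1.68357053e+00, -1.03107128e-01]), 'qvel': array([ 5.85475450e-04, -1.63756326e-03, -3.66565897e-03,  1.78820614e-03,
       -1.84943132e-05, -1.57337237e-03]), 'joint_torque': array([ 2.58580054e-03, -3.41254914e+01, -3.03299868e+01,  7.20752380e-02,
        3.05066805e-02, -1.04412341e-04]), 'tool_pos': array([ 0.23300266, -0.49768843,  0.20442963]), 'ee_rot': array([-3.13965951e+00, -2.02025796e-04,  4.37786643e-01]), 'wrist_force': array([-0.05991952, -0.33243606, -0.58784242]), 'wrist_torque': array([ 0.00998748,  0.02592852, -0.03900489]), 'finger_force': 0.0, 'width': 0.0937225086930349}
```

View pics/top0.png

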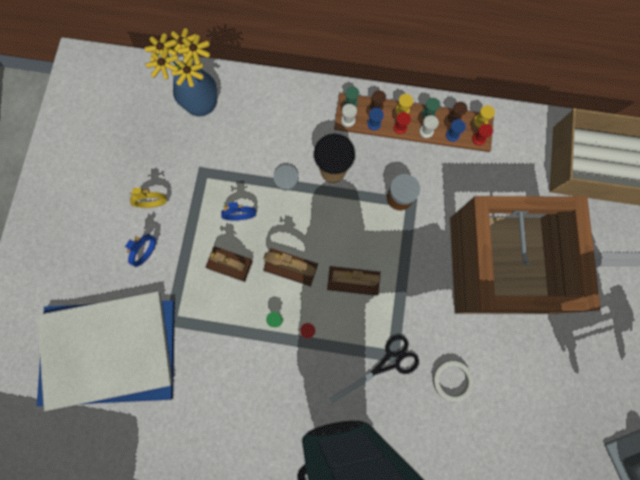

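View pics/side0.png

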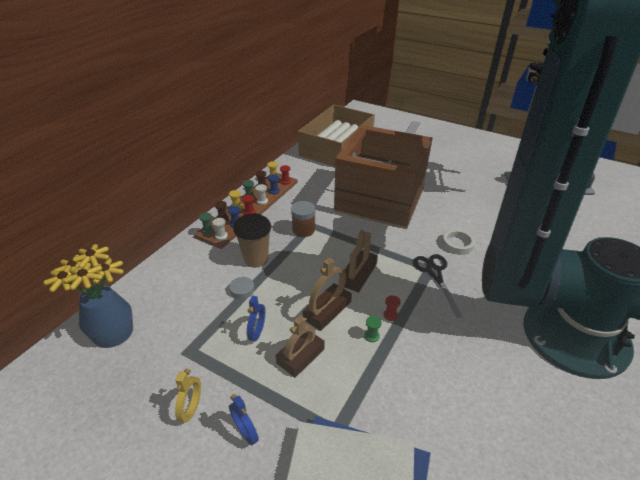

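The top view shows three stands: (230,263) small hoop, (290,266) large hoop and (354,280) square frame. The cabinet is around (525,255), and its hook runs from (523,212) to (525,263), coming from the rail at the image top. The side view agrees, with the large hoop at (327,290).

```bash
python3 - <<'E'
from h import *
np.set_printoptions(precision=4,suppress=True)
T=np.load("top0.npy");S=np.load("side0.npy")
for n,(u,v) in dict(hook_root=(522,216),hooktip=(525,262),roofTL=(483,206),roofTR=(584,204),roofBR=(588,302),roofBL=(470,302),large=(290,266),small=(230,263),sq=(354,280)).items(): print(n,T[v,u])
# roof
P=T[180:320,440:610].reshape(-1,3);P=P[np.isfinite(P).all(1)]
r=P[(P[:,2]>.155)&(P[:,2]<.19)]
rz=np.median(r[:,2]);rr=r[abs(r[:,2]-rz)<.005]
rect=cv2.minAreaRect(rr[:,:2].astype(np.float32));print("roof z",rz,rect,len(rr))
# stand-area points, both cams
for nm,W,(v0,v1,u0,u1) in (("L",T,(235,290,262,320)),("L",S,(255,330,305,355)),("S",T,(240,285,205,255)),("S",S,(312,375,275,328)),("Q",T,(255,300,325,385))):
    P=W[v0:v1,u0:u1].reshape(-1,3);P=P[np.isfinite(P).all(1)]
    print(nm,len(P))
    for lo,hi in((.02,.045),(.05,.09),(.09,.11),(.11,.13),(.13,.2)):
        q=P[(P[:,2]>lo)&(P[:,2]<hi)]
        if len(q)>8: print(lo,len(q),q.mean(0),q.min(0),q.max(0),cv2.minAreaRect(q[:,:2].astype(np.float32)))
E
```

```text
hook_root [ 0.6361 -0.2321  0.127 ]
hooktip [ 0.5456 -0.2416  0.132 ]
roofTL [ 0.6288 -0.1406  0.1741]
roofTR [ 0.6626 -0.3257  0.1712]
roofBR [ 0.4828 -0.3407  0.1698]
roofBL [ 0.4571 -0.1525  0.1101]
large [0.4841 0.2052 0.0191]
small [0.4637 0.3206 0.0775]
sq [0.4756 0.0661 0.0193]
roof z 0.1708893381451022 ((0.5614420175552368, -0.24316048622131348), (0.2107732892036438, 0.21292392909526825), 8.863689422607422) 5873
L 3180
0.02 752 [0.4779 0.2031 0.0302] [0.4505 0.1471 0.0201] [0.5168 0.2598 0.0442] ((0.48349010944366455, 0.2035241425037384), (0.10667316615581512, 0.05036430060863495), 80.69471740722656)
0.05 53 [0.4787 0.1893 0.0769] [0.4689 0.1494 0.0501] [0.4961 0.2572 0.09  ] ((0.48291727900505066, 0.20304031670093536), (0.10836298018693924, 0.01207624189555645), 81.11907958984375)
0.09 120 [0.4818 0.1987 0.1014] [0.4694 0.1553 0.0902] [0.495  0.2525 0.1099] ((0.4832589328289032, 0.20385819673538208), (0.09847517311573029, 0.012017137371003628), 80.66911315917969)
0.11 116 [0.481  0.2001 0.1149] [0.4732 0.1731 0.1101] [0.493  0.2351 0.1276] ((0.4832559823989868, 0.20416593551
[... 2928 characters left out ...]
.0234 0.0516] [0.4781 0.1128 0.0896] ((0.4713000953197479, 0.06826046854257584), (0.08956257253885269, 0.010470426641404629), 87.92918395996094)
0.09 223 [0.4745 0.0668 0.0983] [0.4674 0.0228 0.0902] [0.4832 0.1124 0.108 ] ((0.47536638379096985, 0.06777475774288177), (0.01253191102296114, 0.08978745341300964), 2.2259738445281982)
0.11 59 [0.4735 0.0714 0.1217] [0.4694 0.051  0.1105] [0.4814 0.0887 0.1299] ((0.4745325744152069, 0.06979813426733017), (0.011414381675422192, 0.0382317453622818), 6.553122043609619)
0.13 49 [0.4758 0.068  0.1314] [0.4694 0.059  0.13  ] [0.481  0.0767 0.1343] ((0.4758439064025879, 0.06803203374147415), (0.011429301463067532, 0.01698712445795536), 6.928857803344727)
```

```bash
python3 - <<'E'
import cv2
a=cv2.imread("pics/top0.png")[190:320,445:610];b=cv2.imread("pics/side0.png")[220:380,260:400]
cv2.imwrite("pics/c.png",cv2.hconcat([cv2.resize(a,(400,320),interpolation=2),cv2.resize(b,(400,320),interpolation=2)]))
E
```

```text
(no output)
```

View pics/c.png

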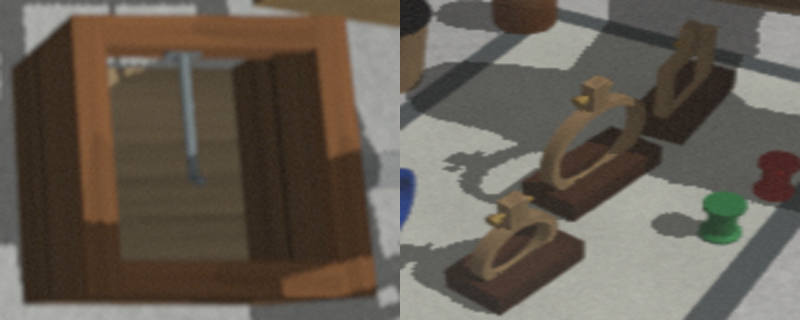

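The crop shows the large hoop's block with a brass knob on its +y side. The hook's tip is at about (195,180) in the crop and points towards -x. I have poses for the grasp, with the ring centre at about (0.4835, 0.204, 0.067) and the tool needing yaw 1.41. I'll turn while rising, then go above it.

Call:
drive_tool([
  [0,0,-0.1,0,0,-0.97],
  [0,0,-0.1,0,0,-0.97],
  [0,0,-0.1,0,0,-0.97],
  [0,0,-0.1,0,0,-0.97],
  [0,0,-0.1,0,0,-0.97],
  [0,0,-0.1,0,0,-0.97],
  [0,0,-0.1,0,0,-0.97],
  [0,0,-0.1,0,0,-0.97],
  [0,0,-0.1,0,0,-0.97],
  [0,0,-0.1,0,0,-0.97],
], gripper=0)

```text
time: 1.35
tool_pos: [0.2331, -0.4978, 0.2449]
ee_rot: [-3.141, -0.001, 1.411]
wrist_force: [-0.1, -0.5, 0.4]
width: 0.0941
finger_force: 0.0
```

Call:
drive_tool([
  [0.92,0.17,0,0,0,0],
  [0.92,0.17,0,0,0,0],
  [0.92,0.17,0,0,0,0],
  [0.92,0.17,0,0,0,0],
  [0.92,0.17,0,0,0,0],
  [0.92,0.17,0,0,0,0],
  [0.92,0.17,0,0,0,0],
  [0.92,0.17,0,0,0,0],
  [0.92,0.17,0,0,0,0],
  [0.92,0.17,0,0,0,0],
  [0.92,0.17,0,0,0,0],
  [0.92,0.17,0,0,0,0],
  [0.92,0.17,0,0,0,0],
  [0.92,0.17,0,0,0,0],
  [0.92,0.17,0,0,0,0],
  [0.92,0.17,0,0,0,0],
  [0.92,0.17,0,0,0,0],
  [0.92,0.17,0,0,0,0],
  [0.92,0.17,0,0,0,0],
  [0,0,0,0,0,0],
])

```text
time: 3.85
tool_pos: [0.474, 0.1725, 0.2442]
ee_rot: [-3.139, 0.001, 1.411]
wrist_force: [0.4, 0.1, -0.1]
width: 0.094
finger_force: 0.0
```

Call:
drive_tool([
  [0.81,0.11,0,0,0,0],
  [0,0,0,0,0,0],
  [0,0,0,0,0,0],
])

```text
time: 4.22
tool_pos: [0.4834, 0.2009, 0.2453]
ee_rot: [-3.141, 0.001, 1.407]
wrist_force: [0.3, 0.5, -0.2]
width: 0.0941
finger_force: 0.0
```

```bash
python3 - <<'E'
from h import *
np.set_printoptions(precision=4,suppress=True)
s=snapshot("wrist");cv2.imwrite("pics/w1.png",s["image"]);W=cloud(s)
o=get_obs();print(o["tool_pos"],o["ee_rot"])
P=W.reshape(-1,3);P=P[np.isfinite(P).all(1)];P=P[(abs(P[:,0]-.4835)<.04)&(abs(P[:,1]-.204)<.068)]
for lo,hi in((.05,.1),(.1,.12),(.125,.15),(.15,.16)):
    q=P[(P[:,2]>lo)&(P[:,2]<hi)]
    if len(q)>5: print(lo,len(q),q.max(0),cv2.minAreaRect(q[:,:2].astype(np.float32)))
E
```

```text
[0.4834 0.2009 0.2454] [-3.1415  0.0008  1.4067]
0.05 365 [0.4965 0.2596 0.1   ] ((0.48236316442489624, 0.20733977854251862), (0.10425993800163269, 0.011636028066277504), 80.66888427734375)
0.1 758 [0.4939 0.2468 0.1198] ((0.48226356506347656, 0.20541873574256897), (0.08193430304527283, 0.01192701980471611), 80.5299072265625)
0.125 654 [0.4904 0.2263 0.15  ] ((0.48253920674324036, 0.20701158046722412), (0.0382610522210598, 0.011767025105655193), 81.41743469238281)
0.15 77 [0.4877 0.2137 0.1515] ((0.48259103298187256, 0.20537333190441132), (0.01654629223048687, 0.010530496016144753), 80.33089447021484)
```

View pics/w1.png

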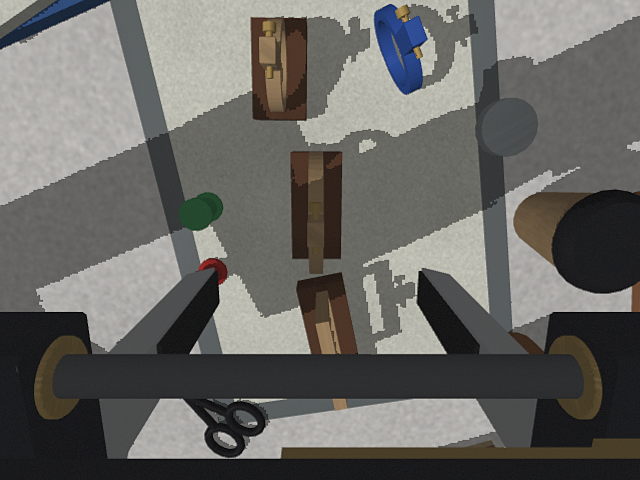

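The wrist view shows the hoop's block at (315,208), centred between the fingers, and the neighbouring stands are clear. I'll go down and grip.

Call:
drive_tool([
  [0.1,-0.03,0.49,0,0,0],
  [0,0,0.49,0,0,0],
  [0,0,0.49,0,0,0],
  [0,0,0.49,0,0,0],
  [0,0,0.49,0,0,0],
  [0,0,0.49,0,0,0],
  [0,0,0,0,0,0],
  [0,0,0,0,0,0],
])

```text
time: 5.28
tool_pos: [0.4836, 0.2058, 0.1289]
ee_rot: [3.14, -0.0, 1.407]
wrist_force: [-0.2, -0.2, 0.1]
width: 0.0938
finger_force: 0.0
```

Call:
drive_tool([
  [0,0,0,0,0,0],
  [0,0,0,0,0,0],
  [0,0,0,0,0,0],
  [0,0,0,0,0,0],
  [0,0,0,0,0,0],
  [0,0,0,0,0,0],
  [0,0,0,0,0,0],
  [0,0,0,0,0,0],
], gripper=1)

```text
time: 6.28
tool_pos: [0.4832, 0.2062, 0.1278]
ee_rot: [-3.142, 0.0, 1.408]
wrist_force: [0.8, 0.7, 0.3]
width: 0.0176
finger_force: 0.0
```

Call:
drive_tool([
  [0,0,0,0,0,0],
  [0,0,0,0,0,0],
  [0,0,0,0,0,0],
])

```text
time: 6.65
tool_pos: [0.4832, 0.2062, 0.1278]
ee_rot: [3.141, 0.0, 1.408]
wrist_force: [0.1, 0.1, 0.8]
width: 0.0119
finger_force: 30.0
```

Call:
drive_tool([
  [0,0,-0.3,0,0,0],
  [0,0,-0.5,0,0,0],
  [0,0,-0.5,0,0,0],
  [0,0,-0.6,0,0,0],
  [0,0,-0.6,0,0,0],
  [0,0,-0.6,0,0,0],
  [0,0,-0.6,0,0,0],
  [0,0,-0.6,0,0,0],
  [0,0,-0.5,0,0,0],
  [0,0,0,0,0,0],
  [0,0,0,0,0,0],
])

```text
time: 8.02
tool_pos: [0.483, 0.2062, 0.3193]
ee_rot: [-3.141, 0.0, 1.408]
wrist_force: [-0.1, -0.0, 0.5]
width: 0.0115
finger_force: 30.0
```

Call:
drive_tool([
  [0,0,-0.1,0,0,-0.79],
  [0,0,-0.1,0,0,-0.79],
  [0,0,0,0,0,-0.79],
  [0,0,0,0,0,-0.79],
  [-0.4,-0.03,0,0,0,0],
  [-0.7,-0.06,0,0,0,0],
  [-0.8,-0.07,0,0,0,0],
  [-0.8,-0.07,0,0,0,0],
  [-0.8,-0.07,0,0,0,0],
  [-0.8,-0.07,0,0,0,0],
  [-0.8,-0.07,0,0,0,0],
  [-0.8,-0.07,0,0,0,0],
  [-0.8,-0.07,0,0,0,0],
  [-0.8,-0.07,0,0,0,0],
  [-0.8,-0.07,0,0,0,0],
  [-0.8,-0.07,0,0,0,0],
  [-0.8,-0.05,0,0,0,0],
  [-0.6,-0.05,0,0,0,0],
  [-0.4,-0.02,0,0,0,0],
  [-0.2,0,0,0,0,0],
])

```text
time: 10.52
tool_pos: [0.5145, -0.2391, 0.3273]
ee_rot: [-3.141, -0.001, 1.722]
wrist_force: [0.2, 0.0, -0.7]
width: 0.0116
finger_force: 30.0
```

Call:
drive_tool([
  [0,0,0,0,0,0],
  [0,0,0,0,0,0],
  [0,0,0,0,0,0],
])

```text
time: 10.9
tool_pos: [0.515, -0.2374, 0.3282]
ee_rot: [3.141, 0.0, 1.725]
wrist_force: [0.1, 0.2, -1.4]
width: 0.0117
finger_force: 30.0
```

```bash
python3 - <<'E'
from h import *
np.set_printoptions(precision=4,suppress=True)
ims=[]
for n in("top","wrist"):
    s=snapshot(n);ims.append(cv2.resize(s["image"],(400,300)));W=cloud(s);np.save(n+"2.npy",W)
cv2.imwrite("pics/p2.png",cv2.hconcat(ims))
o=get_obs();print(o["tool_pos"],o["ee_rot"])
c=np.array([.5614,-.2432]);a=np.deg2rad(8.86)
# cabinet roof edges in estimated cabinet frame (both views), and hoop
for n in("top","wrist"):
    P=np.load(n+"2.npy").reshape(-1,3);P=P[np.isfinite(P).all(1)]
    d=P[:,:2]-c;x=d@[np.cos(a),np.sin(a)];y=d@[-np.sin(a),np.cos(a)];z=P[:,2]
    m=(abs(x)<.12)&(abs(y)<.12)
    r=m&(abs(z-.171)<.006); pc=lambda v:np.percentile(v,[.5,99.5]) if len(v)>9 else len(v)
    print(n,"roof",r.sum(),np.median(z[r]),pc(x[r]),pc(y[r]))
    for nm,k,v in(("x+",(abs(y)<.06)&(x>0),x),("x-",(abs(y)<.06)&(x<0),x),("y+",(abs(x)<.06)&(y>0),y),("y-",(abs(x)<.06)&(y<0),y)): print(nm,pc(v[r&k]))
    r=m&(abs(y)<.02)&(z>.115)&(z<.14)&(abs(x)<.07); print("rod",r.sum(),pc(x[r]),pc(y[r]),pc(z[r]))
    r=m&(z>.195)&(z<.30)&(abs(x+.045)<.03)&(abs(y)<.07)
    if r.sum()>20: print("hoop",r.sum(),pc(x[r]),pc(y[r]),pc(z[r]))
E
```

```text
[ 0.515  -0.2376  0.3281] [3.1413 0.0003 1.7247]
top roof 5463 0.17105185942227458 [-0.1052  0.1044] [-0.1046  0.1057]
x+ [0.0788 0.105 ]
x- [-0.1052 -0.0804]
y+ [0.0799 0.1058]
y- [-0.1054 -0.0784]
rod 200 [-0.016   0.0697] [-0.0037  0.0051] [0.1201 0.1363]
hoop 526 [-0.0494 -0.0374] [-0.0373  0.0658] [0.2156 0.2996]
wrist roof 18962 0.16950373109674216 [-0.1069  0.1024] [-0.0946  0.1061]
x+ [0.0771 0.1027]
x- [-0.1073 -0.0822]
y+ [0.0812 0.1062]
y- [-0.1039 -0.088 ]
rod 782 [-0.0214  0.0695] [-0.0031  0.0052] [0.1196 0.1356]
hoop 787 [-0.0506 -0.0388] [-0.0336  0.0662] [0.2589 0.3   ]
```

View pics/p2.png

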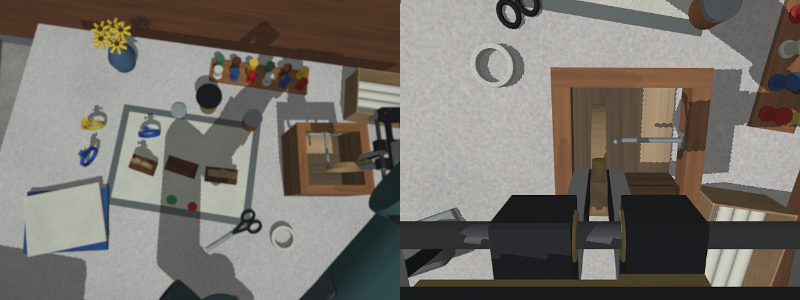

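The wrist view shows the hoop over the opening at (598,130), with the hook tip at (615,142) to its +x side and a clear gap. The cabinet frame checks out within 1–2 mm. I'll shift 12 mm in -y, then lower.

Call:
drive_tool([
  [-0.29,0,0,0,0,0],
  [0,0,0,0,0,0],
  [0,0,0.3,0,0,0],
  [0,0,0.3,0,0,0],
  [0,0,0.3,0,0,0],
  [0,0,0.3,0,0,0],
  [0,0,0.3,0,0,0],
  [0,0,0,0,0,0],
  [0,0,0,0,0,0],
])

```text
time: 12.12
tool_pos: [0.5168, -0.2497, 0.2683]
ee_rot: [3.141, 0.001, 1.724]
wrist_force: [0.1, 0.6, -0.6]
width: 0.0118
finger_force: 30.0
```

Call:
drive_tool([
  [0,0,0.3,0,0,0],
  [0,0,0.3,0,0,0],
  [0,0,0.3,0,0,0],
  [0,0,0.3,0,0,0],
  [0,0,0.3,0,0,0],
  [0,0,0.3,0,0,0],
  [0,0,0.3,0,0,0],
  [0,0,0.3,0,0,0],
  [0,0,0.2,0,0,0],
  [0,0,0,0,0,0],
  [0,0,0,0,0,0],
])

```text
time: 13.5
tool_pos: [0.5169, -0.2498, 0.1644]
ee_rot: [3.141, 0.001, 1.724]
wrist_force: [0.3, 0.1, -1.4]
width: 0.0113
finger_force: 30.0
```

```bash
python3 - <<'E'
from h import *
s=snapshot("wrist");cv2.imwrite("pics/p3.png",s["image"]);W=cloud(s)
o=get_obs();print(o["tool_pos"],o["ee_rot"],o["wrist_force"])
c=np.array([.5614,-.2432]);a=np.deg2rad(8.86)
f=lambda p:[(p[:2]-c)@[np.cos(a),np.sin(a)],(p[:2]-c)@[-np.sin(a),np.cos(a)],p[2]]
print(f(o["tool_pos"]))
P=W.reshape(-1,3);P=P[np.isfinite(P).all(1)]
d=P[:,:2]-c;x=d@[np.cos(a),np.sin(a)];y=d@[-np.sin(a),np.cos(a)];z=P[:,2]
r=(abs(x+.045)<.015)&(abs(y)<.07)&(z>.06)&(z<.18);p=lambda v:np.percentile(v,[1,50,99])
for k in((y>.015),(y>.045)):print((r&k).sum(),p(x[r&k]),p(y[r&k]),p(z[r&k]))
r=(abs(y)<.02)&(z>.11)&(z<.15)&(x>-.03)&(x<.07);print("rod",r.sum(),p(x[r]),p(y[r]),p(z[r]))
E
```

```text
[ 0.51699631 -0.24980781  0.16457781] [3.14058564e+00 9.09673790e-04 1.72380423e+00] [ 0.27316305 -0.8838387  -0.28117176]
[np.float64(-0.04489158805331577), np.float64(0.00031012052647753224), np.float64(0.1645778071319436)]
2353 [-0.05038108 -0.04474701 -0.0387206 ] [0.01534525 0.03104408 0.05362992] [0.10257403 0.14352262 0.17758751]
453 [-0.05036534 -0.04474586 -0.03869558] [0.045238   0.04978188 0.0537274 ] [0.09544869 0.1198128  0.12902159]
rod 2206 [-0.02091103  0.0229072   0.0691429 ] [-0.00212395  0.00234674  0.00532957] [0.11980756 0.12391641 0.1353548 ]
```

View pics/p3.png

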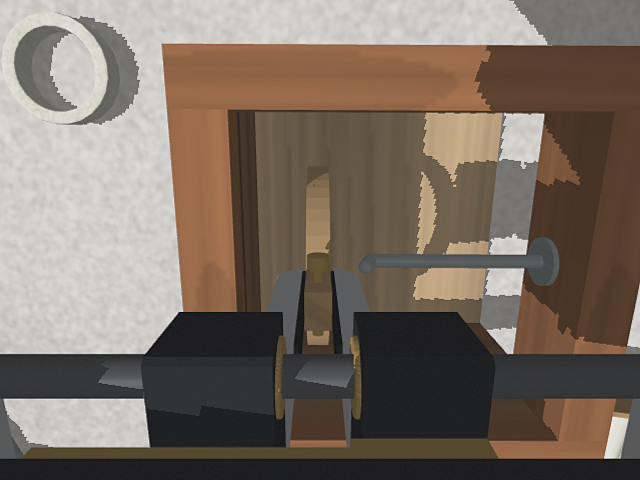

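The ring at (318,230) is inside the opening, and the hook tip at (367,263) is lower and to the right, clear of it. Next I'll traverse +65 mm along the rod and then lower.

Call:
drive_tool([
  [0,0.2,0,0,0,0],
  [0,0.2,0,0,0,0],
  [0,0.2,0,0,0,0],
  [0,0.2,0,0,0,0],
  [0,0.2,0,0,0,0],
  [0,0.2,0,0,0,0],
  [0,0.2,0,0,0,0],
  [0,0.2,0,0,0,0],
  [0,0,0,0,0,0],
  [0,0,0,0,0,0],
])

```text
time: 14.8
tool_pos: [0.5798, -0.2399, 0.1638]
ee_rot: [-3.141, 0.0, 1.724]
wrist_force: [1.1, -1.4, 0.0]
width: 0.0116
finger_force: 30.0
```

Call:
drive_tool([
  [0,0,0.1,0,0,0],
  [0,0,0.1,0,0,0],
  [0,0,0.1,0,0,0],
  [0,0,0.1,0,0,0],
  [0,0,0,0,0,0],
  [0,0,0,0,0,0],
])

```text
time: 15.55
tool_pos: [0.58, -0.2399, 0.148]
ee_rot: [3.141, 0.0, 1.724]
wrist_force: [1.0, 0.7, -0.8]
width: 0.0116
finger_force: 30.0
```

```bash
python3 - <<'E'
from h import *
o=get_obs();print(o["tool_pos"],o["ee_rot"],o["wrist_force"])
s=snapshot("wrist");W=cloud(s);cv2.imwrite("pics/p4.png",s["image"]);s2=snapshot("side");cv2.imwrite("pics/p4s.png",cv2.resize(s2["image"][110:230,310:470],(800,600),interpolation=2))
c=np.array([.5614,-.2432]);a=np.deg2rad(8.86)
f=lambda p:[(p[:2]-c)@[np.cos(a),np.sin(a)],(p[:2]-c)@[-np.sin(a),np.cos(a)],p[2]]
print(f(o["tool_pos"]))
P=W.reshape(-1,3);P=P[np.isfinite(P).all(1)]
d=P[:,:2]-c;x=d@[np.cos(a),np.sin(a)];y=d@[-np.sin(a),np.cos(a)];z=P[:,2]
r=(abs(x-.019)<.01)&(y>.02)&(y<.07)&(z>.05)&(z<.15)
# outer top envelope of the ring -> centre height
for y0 in np.arange(.022,.05,.004):
    k=r&(abs(y-y0)<.001)
    if k.sum()>3: zt=np.percentile(z[k],95);print(round(y0,3),k.sum(),zt,"zc",zt-np.sqrt(.055**2-y0**2),np.percentile(x[k],[2,98]))
E
```

```text
[ 0.57996151 -0.2398774   0.14797812] [3.14143949e+00 1.67962278e-04 1.72384062e+00] [ 0.98030362  0.71893628 -0.82474384]
[np.float64(0.01885177934299273), np.float64(0.0004240931873620798), np.float64(0.14797812104864075)]
0.022 108 0.1336396494550168 zc 0.08323131681050255 [0.01358257 0.02492835]
0.026 108 0.13157234295331557 zc 0.08310585968910504 [0.01354241 0.02504328]
0.03 108 0.1294406176294972 zc 0.08334289534303277 [0.01350649 0.02509499]
0.034 106 0.126112253630059 zc 0.08288032098762443 [0.01344516 0.02513471]
0.038 96 0.12254584812118502 zc 0.08278405741704294 [0.0133974  0.02471025]
0.042 94 0.1183095714079396 zc 0.08279900959881019 [0.01329873 0.02480798]
0.046 92 0.1132953684995055 zc 0.08314574163614283 [0.01368301 0.02493441]
0.05 92 0.10521863929966367 zc 0.08230576082488449 [0.01350512 0.02511613]
```

Call:
drive_tool([
  [0,0,0.05,0,0,0],
  [0,0,0.03,0,0,0],
  [0,0,0.03,0,0,0],
  [0,0,0,0,0,0],
  [0,0,0,0,0,0],
])

```text
time: 16.27
tool_pos: [0.5799, -0.2399, 0.1435]
ee_rot: [3.142, 0.0, 1.724]
wrist_force: [-0.1, -0.1, -0.9]
width: 0.0113
finger_force: 30.0
```

Call:
drive_tool([
  [0,0,0.03,0,0,0],
  [0,0,0,0,0,0],
  [0,0,0,0,0,0],
])

```text
time: 16.65
tool_pos: [0.58, -0.24, 0.1427]
ee_rot: [3.141, 0.001, 1.724]
wrist_force: [0.1, 0.2, 2.1]
width: 0.0114
finger_force: 30.0
```

The force rose by 3 N, so the ring is on the rod. I'll open partly, since fully open fingers would hit the roof opening.

Call:
drive_tool([
  [0,0,0,0,0,0],
  [0,0,0,0,0,0],
  [0,0,0,0,0,0],
  [0,0,0,0,0,0],
  [0,0,0,0,0,0],
  [0,0,0,0,0,0],
], gripper=0.58)

```text
time: 17.4
tool_pos: [0.5799, -0.2399, 0.1423]
ee_rot: [3.142, 0.0, 1.724]
wrist_force: [-0.5, 0.6, -0.4]
width: 0.0396
finger_force: 0.0
```

```bash
python3 - <<'E'
from h import *
s=snapshot("wrist");W=cloud(s);cv2.imwrite("pics/p5.png",s["image"])
c=np.array([.5614,-.2432]);a=np.deg2rad(8.86)
P=W.reshape(-1,3);P=P[np.isfinite(P).all(1)]
d=P[:,:2]-c;x=d@[np.cos(a),np.sin(a)];y=d@[-np.sin(a),np.cos(a)];z=P[:,2]
r=(abs(x-.019)<.015)&(y>.02)&(y<.07)&(z>.05)&(z<.15)
for y0 in np.arange(.022,.05,.008):
    k=r&(abs(y-y0)<.001)
    if k.sum()>3: zt=np.percentile(z[k],95);print(round(y0,3),zt,"zc",zt-np.sqrt(.055**2-y0**2),np.percentile(x[k],[2,98]))
E
```

```text
0.022 0.129295243630589 zc 0.07888691098607475 [0.01355548 0.02490427]
0.03 0.12544374992983812 zc 0.07934602764337367 [0.0135058  0.02499914]
0.038 0.11924974544591281 zc 0.07948795474177073 [0.01339493 0.02502533]
0.046 0.11094971827181974 zc 0.08080009140845706 [0.01373737 0.0252761 ]
```

View pics/p5.png

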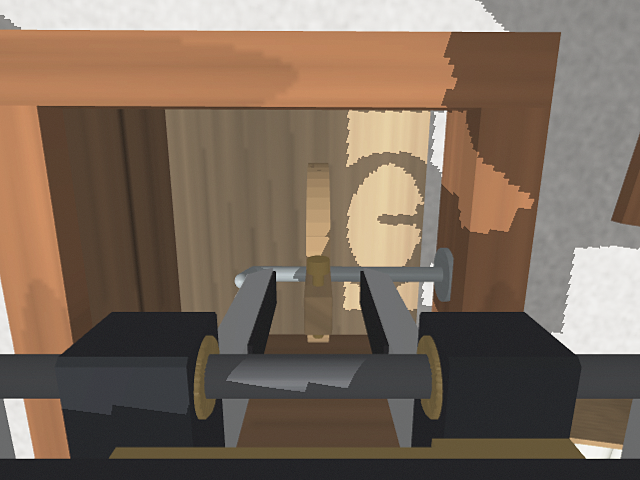

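The ring at (318,230) hangs freely on the rod behind the tip at (243,278), and the fingers are clear on both sides. I'll withdraw straight up.

Call:
drive_tool([
  [0,0,-0.2,0,0,0],
  [0,0,-0.4,0,0,0],
  [0,0,-0.5,0,0,0],
  [0,0,-0.5,0,0,0],
  [0,0,-0.5,0,0,0],
  [0,0,-0.5,0,0,0],
  [0,0,-0.5,0,0,0],
  [0,0,-0.5,0,0,0],
  [0,0,-0.4,0,0,0],
  [0,0,0,0,0,0],
  [0,0,0,0,0,0],
  [0,0,0,0,0,0],
  [0,0,0,0,0,0],
  [0,0,0,0,0,0],
  [0,0,0,0,0,0],
  [0,0,0,0,0,0],
])

```text
time: 19.45
tool_pos: [0.5799, -0.2399, 0.3023]
ee_rot: [3.142, 0.0, 1.724]
wrist_force: [0.3, -0.3, -0.9]
width: 0.0395
finger_force: 0.0
```

```bash
python3 - <<'E'
from h import *
c=np.array([.5614,-.2432]);a=np.deg2rad(8.86)
for i in range(2):
    s=snapshot("wrist");P=cloud(s).reshape(-1,3);P=P[np.isfinite(P).all(1)]
    d=P[:,:2]-c;x=d@[np.cos(a),np.sin(a)];y=d@[-np.sin(a),np.cos(a)];z=P[:,2]
    for lo,hi in((.09,.12),(.14,.17)):
        r=(abs(x-.019)<.03)&(abs(y)<.06)&(z>lo)&(z<hi);q=lambda v:np.percentile(v,[1,99])
        print(lo,r.sum(),q(x[r]),q(y[r]),q(z[r]))
cv2.imwrite("pics/p6.png",s["image"])
E
```

```text
0.09 416 [0.01334574 0.02518893] [-0.04834439  0.05408572] [0.09202924 0.11994174]
0.14 558 [0.01385046 0.02453922] [-0.01873634  0.01833366] [0.14139827 0.16575441]
0.09 410 [0.0133372  0.02520038] [-0.04848276  0.05478781] [0.09142177 0.11978666]
0.14 554 [0.01386964 0.02448027] [-0.01889874  0.01832907] [0.14257425 0.16581152]
```

View pics/p6.png

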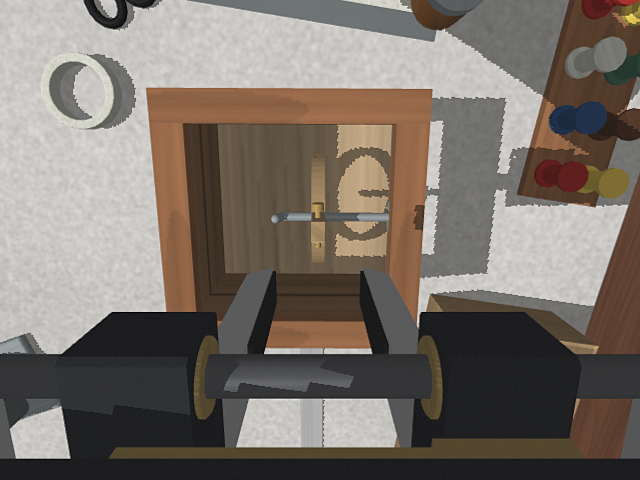

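The hoop hangs still and upright on the rod at (318,212), behind the tip at (275,218), and the robot is clear of it.

```bash
python3 -c "
from bench import close_job
print(close_job())"
```

```text
the job is handed in; nothing more can be done
None
```

The large hoop hangs still and upright on the hook inside the cabinet, with no contact with the cabinet noticed; the small hoop was left in its stand, and the job was handed in at about 19.6 s (no verdict was returned).

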